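Lock a relief tile into its casting jig with the square key

TASK

Lock the relief tile into its casting jig: take the orange-handled square key out of the stand, push its tip well down into the square recess of the blue knob and, with the key alone, turn the knob clockwise (seen from above) as far as its stop, so that the red tab lies over the tile. Then put the key back, tip down and fully in, into the empty hole of the stand. Do not touch the knob or tab with the gripper, and leave the tile, the two vials and the cup where they are.

Things in the scene. Friction and masses are not known exactly. Their poses are not given: they have to be found in the camera images.
- jig: fixed casting jig: plywood board 210 x 260 x 12 mm with a wooden rim 22 mm high round the tile. Origin on the table under the knob's axis, z up; the board spans x = -105 to 105 and y = -215 to 45 mm; the tile is centred at y = -122 mm, its top 30 mm above the table.
- latch (a joint): angle of the blue captive knob (60 mm across, top 64 mm above the table, axis vertical) and its red tab (100 mm from axis to end, 22 mm wide, 33 to 42 mm above the table), in rad, growing clockwise seen from above. 0: tab along the jig's +x, clear of the tile; stop at 1.5: tab along the jig's -y, over the tile. Friction (about 0.16 N m) holds it where it is left.
- recess (a point): centre of the mouth of the square recess in the knob's top, on its axis, 64 mm above the table; frame turns with the tab (x along it). Brass walls 21 mm apart, 22 mm deep, dark floor. The square was pinned into the knob at an unknown angle, unrelated to the tab: look at it or feel for it. It leaves the key up to 10 degrees of play either way.
- key: loose key, 145 mm, 0.3 kg, in the stand. Origin: centre of the tip's lower end; z up to the handle. Round pilot to 5 mm (11 to 15 mm across), square bevel 15 to 18 mm wide to 9 mm, square shank 18 mm to 45 mm (sides along x, y), shaft 16 mm across to 110 mm, orange crossbar 110 to 145 mm, 80 mm along x, 20 mm along y. The pilot enters the recess at any angle, the shank only when turned to match.
- stand: fixed wooden stand 70 x 216 mm (long along y), 55 mm high; origin under its centre. Three equal round holes in its top, 28 mm across, 45 mm deep (floor 10 mm above the table), at y = -70, 0 and 70 mm. One holds the key, the others a vial each.
- stand_hole0 (a point): centre of the mouth of the hole at y = -70 mm, 55 mm above the table
- stand_hole1 (a point): centre of the mouth of the middle hole, 55 mm above the table
- stand_hole2 (a point): centre of the mouth of the hole at y = +70 mm, 55 mm above the table
- vial_a: green glaze vial with white cap, 25 mm across, 85 mm high, standing in a stand hole, its top 95 mm above the table; origin at the centre of its underside
- vial_b: amber glaze vial with white cap, same size, in another stand hole; origin at the centre of its underside
- tile: cream relief tile 148 x 148 x 18 mm, about 0.7 kg, lying loose in the jig; origin at the centre of its underside
- cup: white cup 72 mm across, 85 mm high, on the table beyond the work; origin at the centre of its underside

How it is judged:
By the outcome, as a careful person would: the job done as asked, in the order asked, and still so for the second after the job is handed in, with the robot touching nothing.
It also fails if it takes over 72 s, if anything falls off the work surface, if the arm or the gripper's body presses on something with over 40 N, if the wrist force passes 120 N, or if a joint passes its speed limit or range.

ROBOT

A 6-joint arm with a two-finger parallel gripper is mounted at the origin on the work surface. World frame = base frame: x ahead of the robot, y to its left, z up, the work surface at z = 0. Lengths are in m, angles in rad, forces in N, time in s.
With the tool pointing down it reaches from about 0.425 to 0.95 m from the base axis. Payload 3.5 kg.
Tool frame: the origin (TCP) lies at the very end of the fingers, on their centre line; the grasp point (between the pads) lies 19 mm behind it (ctrl.grip_point_offset is the distance from the TCP to the grasp point, in m); z points along the fingers, y is the line along which they close (so a half turn about z gives the same grasp; the last joint's range is limited). The gripper opens to 85 mm and grips with 20 to 120 N. Pads are 22 mm wide; open, the fingers measure 114 mm over their backs; the gripper's body (76 mm by 85 mm) begins 54 mm behind the grasp point. The pads swing forward as they close: fully open they stand 13 mm farther back than shut.
Start: joints at [1.164, 0.286, 1.577, -0, 1.279, -0.15], TCP at [0.171, 0.653, 0.231] pointing down, gripper open.
Joint ranges: [-2.77, 2.77], [-0.9, 2.22], [0.21, 2.48], [-1.53, 4.67], [0.24, 2.81], [-2.84, 2.84]. Speed limits (rad/s): [2.79, 2.79, 3.14, 3.14, 3.14, 3.14].

INTERFACE

Orientations are given as a unit quaternion [x, y, z, w].
In Python, from plant import telemetry, vision, ctrl gives the robot as it stands.
- The arm moves only by the tool arm_command, never from a script. Its argument "series" is one flat list of numbers, 7 for each row, row after row: the shift along the tool's x, y, z in cm, then the turn, a rotation vector about the tool's x, y, z in degrees, then the closure, from 0 (fully open) to 1 (shut). A call has 1 to 10 rows; each row is the pose to reach, as a shift and turn from the pose commanded when the call began, along the tool's axes at that moment; what a row does not reach only later rows make up. A row lasts 1/12 s, in which the tool goes at most 41.7 mm and 7.16 degrees, less where a joint would pass 70% of its speed; a pose out of reach is approached as far as the arm can. A call with a gripper value outside its range is refused whole. The fingers move at their own pace and stop on an object; "force" is the grip in N (left out, the last holds). Time passes only in rows, so rows that repeat a pose let the fingers close. It gives the time, the measured TCP pose, the force, the opening and the grip force at its end, in the units of the state.
- telemetry.get_state(): the state, without advancing time (a new reading comes with each control period).
- vision.read_camera(name): name is "scene" or "top" or "wrist"; returns a dict with "color" (420x560x3 uint8, blue, green, red), "K" (3x3 intrinsics, pixels), "rvec" (rotation vector, rad) and "tvec" (3), from world to camera coordinates, as OpenCV has them; the wrist camera has in their place "T_tool_cam" (4x4, takes a point from camera to tool coordinates, whose origin is the TCP and whose axes are the flange's). Camera axes: x right, y down, z forward; pixel columns grow to the right and rows downward; lengths in m; the calibration is good to about 2 mm. A picture is of the moment at which its call begins: read the wrist's pose just before it. There is no depth.
- ctrl.sign_off(): hands the job in; it is judged then, once.
The state is a dict: "time": time; "qpos": joint angles; "dq": joint speeds; "joint_efforts": joint torques, N m; "eef_pos": TCP position; "tcp_rot": TCP orientation; "contact_force": force on the tool from outside, world axes, zero at the start; "wrist_torque": the same for the moment, N m; "opening": opening from 0.0 (shut) to 1.0 (fully open); "finger_force": force on a finger pad.
Only numpy, scipy, OpenCV 4.12 (cv2) and the standard library are available. Lean on these libraries where they do the work, as an engineer would, in place of code of your own. Each camera call takes 0.05 s, during which the arm holds its last target. There are 200 camera calls.

## Working session

There is one attempt and no reset: what is moved stays moved. The work goes in short steps, Python scripts to look and compute and a tool call to move; the robot and the scene stay as the last step left them, time stands still between calls to the robot, and variables do not carry over. Pictures are saved under pics/ and viewed, at most 10 in all, crops included, and the job is handed in when it is done.

Besides the shell and the picture viewer there is one more tool, called after "Emit:" as name(argument=value, ...), one argument or row to a line, values as JSON. arm_command: Moves the arm, as the interface text tells. Its arguments: {"type":"object","properties":{"series":{"type":"array","items":{"type":"number"}},"force":{"type":"number"}},"required":["series"]}

```bash
mkdir -p pics; ls
python3 - <<'E'
from plant import telemetry, vision, ctrl
import cv2,numpy as np
s=telemetry.get_state();print(s)
for n in("scene","top"):
    c=vision.read_camera(n);cv2.imwrite(f"pics/{n}0.png",c["color"]);print(n,c["K"],c["rvec"],c["tvec"])
c=vision.read_camera("wrist");cv2.imwrite("pics/wrist0.png",c["color"]);print(c["K"],c["T_tool_cam"])
E
```

```text
pics
{'time': 0.0, 'qpos': array([ 1.16398894e+00,  2.87205209e-01,  1.57817509e+00,  1.65510378e-06,
        1.27861385e+00, -1.50006432e-01]), 'dq': array([ 1.67427335e-03,  1.36957709e-03,  2.09913760e-05, -5.61692049e-04,
        9.55793366e-04,  8.03087846e-05]), 'joint_efforts': array([-1.18051314e-03, -4.05981553e+01, -2.92622888e+01, -1.76750614e-04,
        5.88117764e-03,  3.98229759e-06]), 'eef_pos': array([0.17115284, 0.65225865, 0.22992186]), 'tcp_rot': array([ 1.28048095e-01,  9.91767233e-01, -1.15429614e-03, -3.30756722e-04]), 'contact_force': array([-0.42987373, -0.15489161,  0.18314991]), 'wrist_torque': array([-0.03724478, -0.02369891, -0.02734093]), 'finger_force': 0.0, 'opening': 1.0002411991196543}
scene [[493.777073     0.         283.25389171]
 [  0.         493.777073   214.31309828]
 [  0.           0.           1.        ]] [ 1.60765165  2.14018317 -0.72635105] [ 0.11931939 -0.40985153  1.27079022]
top [[542.79983948   0.         275.46582388]
 [  0.         542.79983948 218.25036803]
 [  0.           0.           1.        ]] [ 2.12922062 -2.15136028  0.19604164] [0.04227653 0.56518836 1.20563512]
[[377.30858367   0.         283.96590988]
 [  0.         377.30858367 205.37287875]
 [  0.           0.           1.        ]] [[-3.66809074e-04 -9.51966282e-01 -3.06202651e-01  7.85957732e-02]
 [ 9.99999910e-01 -2.84361319e-04 -3.13866171e-04 -1.10906076e-03]
 [ 2.11717822e-04 -3.06202738e-01  9.51966301e-01 -1.42776332e-01]
 [ 0.00000000e+00  0.00000000e+00  0.00000000e+00  1.00000000e+00]]
```

View pics/top0.png

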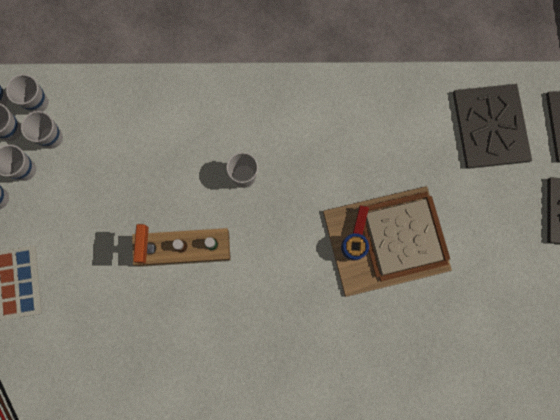

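View pics/scene0.png

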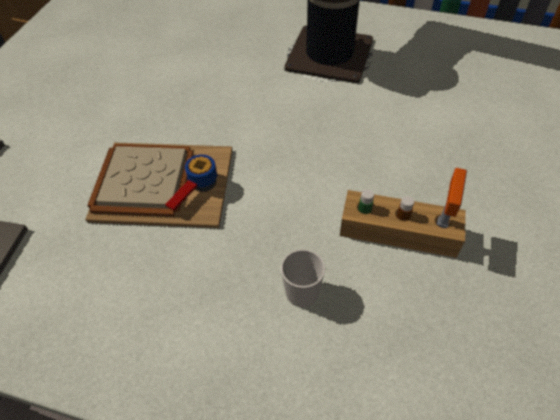

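The top view shows the key in the left (+y) stand hole, with its crossbar at about (141,243). Vial caps are at (178,244) and (210,243), the knob at (355,246), the red tab towards (362,212) and the cup at (242,168). The scene view agrees.

```bash
cat > h.py <<'E'
import cv2,numpy as np
from scipy.spatial.transform import Rotation as R
from plant import telemetry, vision, ctrl
def cam(n):
    """image, K, R_cam->world, camera centre"""
    s=telemetry.get_state(); c=vision.read_camera(n)
    if n=="wrist":
        T=c["T_tool_cam"]; Rt=R.from_quat(s["tcp_rot"]).as_matrix()
        return c["color"],c["K"],Rt@T[:3,:3],s["eef_pos"]+Rt@T[:3,3]
    r=cv2.Rodrigues(np.array(c["rvec"],float))[0]
    return c["color"],c["K"],r.T,-r.T@np.ravel(c["tvec"])
def rays(C,uv):
    uv=np.atleast_2d(uv).astype(float); return (C[2]@np.linalg.inv(C[1])@np.c_[uv,np.ones(len(uv))].T).T
def onz(C,uv,z):
    d=rays(C,uv); return C[3]+d*((z-C[3][2])/d[:,2])[:,None]
def mask(img,h0,h1,s=100,v=40,sm=255,vm=255):
    hsv=cv2.cvtColor(img,cv2.COLOR_BGR2HSV)
    return cv2.inRange(hsv,(h0,s,v),(h1,sm,vm))
def blobs(m,amin=20):
    cs=cv2.findContours(m,cv2.RETR_EXTERNAL,cv2.CHAIN_APPROX_NONE)[0]
    return sorted([c for c in cs if cv2.contourArea(c)>=amin],key=cv2.contourArea,reverse=True)
def rect(C,c,z):
    """min-area rectangle of a contour put on plane z: centre, sizes, angle of long side (deg)"""
    p=onz(C,c.reshape(-1,2),z)[:,:2].astype(np.float32)
    b=cv2.boxPoints(cv2.minAreaRect(p*1000)); e=[b[1]-b[0],b[2]-b[1]]; l=[np.linalg.norm(x) for x in e]
    k=int(l[1]>l[0]); return b.mean(0).round(1),sorted(np.round(l,1)),round(np.degrees(np.arctan2(e[k][1],e[k][0]))%180,1)
def togo(pos,yaw=None):
    """shift (cm, tool axes) and z turn (deg) from measured pose to TCP pos; yaw=wanted angle of closing line (tool y) in world, deg"""
    s=telemetry.get_state(); Rt=R.from_quat(s["tcp_rot"]).as_matrix()
    print("t",s["time"],"pos",s["eef_pos"].round(4),"tool y deg",np.degrees(np.arctan2(Rt[1,1],Rt[0,1])).round(1),"q6",s["qpos"][5].round(2),"toolz",Rt[:,2].round(3))
    print("shift cm",(100*Rt.T@(np.array(pos)-s["eef_pos"])).round(2))
    if yaw is not None:
        a=np.degrees(np.arctan2(Rt[1,1],Rt[0,1])); d=(yaw-a+90)%180-90; print("turn about tool z:",(-d).round(1))
E
python3 - <<'E'
from h import *
C=cam("top");print("cam",C[3].round(3))
for n,(a,b,z) in dict(orange=(6,14,.155),blue=(105,125,.064)).items():
    for c in blobs(mask(C[0],a,b,170,60))[:4]: print(n,cv2.boundingRect(c),cv2.contourArea(c),rect(C,c,z))
m=mask(C[0],0,4,170,60)|mask(C[0],174,180,170,60)
for c in blobs(m)[:4]: print("red",cv2.boundingRect(c),rect(C,c,.042))
for c in blobs(mask(C[0],15,35,120,60),5)[:8]: print("brass",cv2.boundingRect(c),rect(C,c,.064))
for c in blobs(mask(C[0],0,180,0,120,60))[:8]: print("white",cv2.boundingRect(c),rect(C,c,.095))
for p in [(148,243),(141,243),(141,228),(141,260),(355,246),(362,215),(160,245),(195,255)]: print(p,cv2.cvtColor(C[0],cv2.COLOR_BGR2HSV)[p[1],p[0]])
cv2.imwrite("pics/crop.png",np.hstack([cv2.resize(C[0][210:280,110:240],None,fx=3.8,fy=5,interpolation=2),cv2.resize(C[0][200:270,325:385],None,fx=5,fy=5,interpolation=2)]))
E
```

```text
cam [0.356 0.056 1.283]
orange (134, 225, 14, 38) 389.5 (array([496.9, 319.9], dtype=float32), [np.float32(25.9), np.float32(77.7)], np.float32(177.6))
red (354, 206, 15, 28) (array([ 561.6, -162.2], dtype=float32), [np.float32(21.2), np.float32(65.4)], np.float32(163.4))
brass (146, 229, 83, 36) (array([500.2, 236.9], dtype=float32), [np.float32(70.5), np.float32(184.5)], np.float32(92.5))
brass (347, 237, 18, 19) (array([ 497.5, -143.7], dtype=float32), [np.float32(38.6), np.float32(41.0)], np.float32(178.1))
white (0, 61, 560, 359) (array([528.2,  20.1], dtype=float32), [np.float32(803.0), np.float32(1304.5)], np.float32(89.7))
white (16, 113, 23, 29) (array([772.6, 595. ], dtype=float32), [np.float32(35.3), np.float32(77.5)], np.float32(24.0))
white (0, 152, 11, 24) (array([687.8, 642.2], dtype=float32), [np.float32(22.2), np.float32(55.0)], np.float32(4.2))
white (0, 142, 12, 7) (array([733.4, 645.8], dtype=float32), [np.float32(13.7), np.float32(25.1)], np.float32(107.4))
(148, 243) [ 9 68 71]
(141, 243) [  9 193 140]
(141, 228) [  9 185 142]
(141, 260) [  9 200 143]
(355, 246) [20 28 27]
(362, 215) [  2 206  99]
(160, 245) [ 16 123 112]
(195, 255) [ 15 117 137]
```

View pics/crop.png

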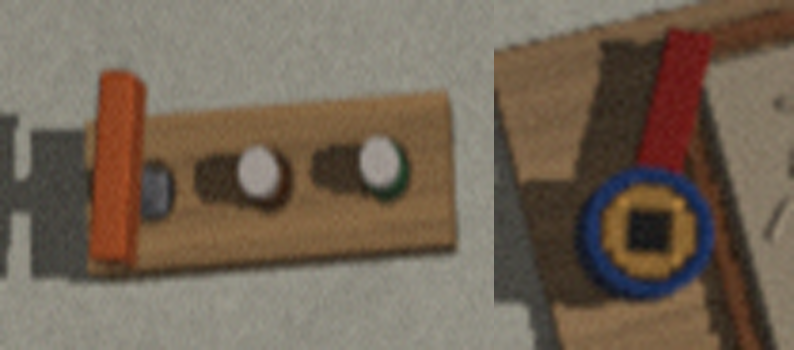

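The crop shows the orange bar upright at image left, the grey shank to its right, both white caps, and the knob with its dark square recess, which is roughly aligned with the image. Next I'll go over the key and take a closer look with the wrist camera.

Run:
```python
from h import *
togo([.497,.32,.26],90)
```

```text
t 0.2 pos [0.1712 0.6525 0.2304] tool y deg 75.3 q6 -0.15 toolz [-0.001 -0.001 -1.   ]
shift cm [-39.95 -23.89  -2.93]
turn about tool z: -14.7
```

Emit:
arm_command(
  series=[-39.95,-23.9,-3,0,0,-12.3,0,-39.95,-23.9,-3,0,0,-12.3,0,-39.95,-23.9,-3,0,0,-12.3,0,-39.95,-23.9,-3,0,0,-12.3,0,-39.95,-23.9,-3,0,0,-12.3,0,-39.95,-23.9,-3,0,0,-12.3,0,-39.95,-23.9,-3,0,0,-12.3,0,-39.95,-23.9,-3,0,0,-12.3,0,-39.95,-23.9,-3,0,0,-12.3,0,-39.95,-23.9,-3,0,0,-12.3,0],
)

```text
time: 1.03
eef_pos: [0.4631, 0.3542, 0.2582]
tcp_rot: [0.021, 1.0, 0.0, -0.0]
contact_force: [-0.1, 0.0, -0.1]
opening: 1.001
finger_force: 0.0
```

Run:
```python
from h import *
togo([.497,.32,.26],87.6)
```

```text
t 1.0333 pos [0.4631 0.3542 0.2582] tool y deg 87.6 q6 -1.05 toolz [-0.  0. -1.]
shift cm [-3.53 -3.27 -0.18]
turn about tool z: -0.0
```

Emit:
arm_command(
  series=[-3.5,-3.3,0,0,0,0,0,-3.5,-3.3,0,0,0,0,0,-3.5,-3.3,0,0,0,0,0],
)

```text
time: 1.28
eef_pos: [0.4973, 0.3194, 0.2578]
tcp_rot: [0.023, 1.0, -0.0, -0.0]
contact_force: [-1.1, -0.1, 0.1]
opening: 0.999
finger_force: 0.0
```

Run:
```python
from h import *
C=cam("wrist");cv2.imwrite("pics/w1.png",C[0])
m=mask(C[0],5,14,170,100)
for c in blobs(m,200)[:4]: print("orange",cv2.boundingRect(c),rect(C,c,.155))
togo([.497,.32,.119],87.6)
```

```text
orange (275, 149, 27, 110) (array([498., 321.], dtype=float32), [np.float32(17.6), np.float32(78.4)], np.float32(178.1))
t 1.3333 pos [0.496  0.3208 0.2577] tool y deg 87.4 q6 -1.12 toolz [-0.001  0.    -1.   ]
shift cm [-0.12 -0.08 13.87]
turn about tool z: -0.2
```

View pics/w1.png

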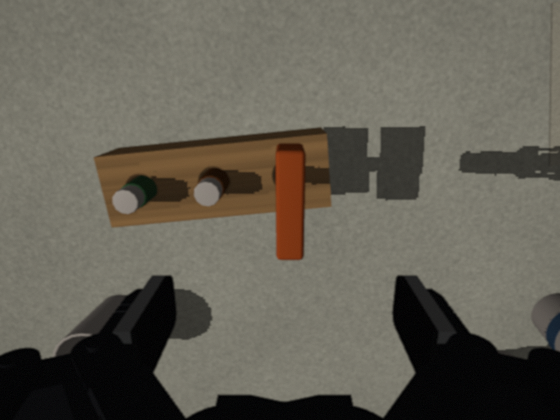

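The wrist view shows the bar centred at (289,203), caps at (126,201) and (208,190), and stand corners at about (97,156), (326,128), (330,206) and (113,226). Next I'll locate the stand, then grasp.

Run:
```python
from h import *
C=cam("wrist")
m=mask(C[0],8,22,90,70)
m&=~mask(C[0],5,11,200,100)
m=cv2.morphologyEx(m,cv2.MORPH_CLOSE,np.ones((15,15)))
for c in blobs(m,2000)[:2]:
    print(cv2.boundingRect(c),rect(C,c,.055)); print(cv2.approxPolyDP(c,6,True).reshape(-1,2).tolist())
q=np.array([(97,156),(326,128),(330,206),(113,226)]);print(onz(C,q,.055).round(4))
print("caps",onz(C,[(126,201),(208,190)],.095).round(4))
T=cam("top")
hsv=cv2.cvtColor(T[0],cv2.COLOR_BGR2HSV)[235:255,170:220]
ws=((hsv[...,1]<50)&(hsv[...,2]>120)).astype(np.uint8)
for c in blobs(ws,10): 
    x,y=c.reshape(-1,2).mean(0); print("cap top",onz(T,[(170+x,235+y)],.095).round(4))
```

```text
(93, 135, 237, 127) (array([529.5, 254. ], dtype=float32), [np.float32(123.5), np.float32(216.1)], np.float32(92.9))
[[325, 136], [94, 158], [109, 225], [273, 214], [275, 260], [298, 261], [301, 211], [329, 206], [328, 186], [310, 185], [311, 169], [327, 169]]
[[0.4724 0.148  0.055 ]
 [0.4564 0.3594 0.055 ]
 [0.5306 0.3625 0.055 ]
 [0.5416 0.1501 0.055 ]]
caps [[0.5053 0.1853 0.095 ]
 [0.4988 0.2557 0.095 ]]
cap top [[0.5021 0.253  0.095 ]]
cap top [[0.5062 0.1833 0.095 ]]
```

Emit:
arm_command(
  series=[-0.2,0,4.2,0,0,0,0,-0.2,0,8.4,0,0,0,0,-0.2,0,12.0,0,0,0,0,-0.2,0,13.7,0,0,0,0,-0.2,0,13.7,0,0,0,0.8,-0.2,0,13.7,0,0,0,1,-0.2,0,13.7,0,0,0,1,-0.2,0,13.7,0,0,0,1,-0.2,0,13.7,0,0,0,1,-0.2,0,13.7,0,0,0,1],
  force=80,
)

```text
time: 2.27
eef_pos: [0.4991, 0.3223, 0.1237]
tcp_rot: [0.021, 1.0, 0.001, 0.002]
contact_force: [-0.4, 0.9, 3.7]
opening: 0.218
finger_force: 78.5
```

Emit:
arm_command(
  series=[0,0,-2,0,0,0,1,0,0,-5,0,0,0,1,0,0,-9,0,0,0,1,0,0,-12,0,0,0,1,0,0,-12,0,0,0,1],
)

```text
time: 2.68
eef_pos: [0.5013, 0.3229, 0.2503]
tcp_rot: [0.021, 1.0, 0.003, 0.007]
contact_force: [1.3, -0.0, -0.7]
opening: 0.219
finger_force: 79.5
```

Run:
```python
from h import *
s=telemetry.get_state();print(s["opening"],s["finger_force"],s["contact_force"].round(2))
C=cam("scene");cv2.imwrite("pics/s2.png",cv2.resize(C[0][60:330,280:560],None,fx=2,fy=2))
togo([.4975,-.1437,.25],None)
```

```text
0.21862495908466736 79.49296832084656 [ 1.33 -0.01 -0.72]
t 2.7333 pos [0.5    0.3223 0.2464] tool y deg 87.6 q6 -1.13 toolz [ 0.009  0.004 -1.   ]
shift cm [ -1.73 -46.56  -0.54]
```

View pics/s2.png

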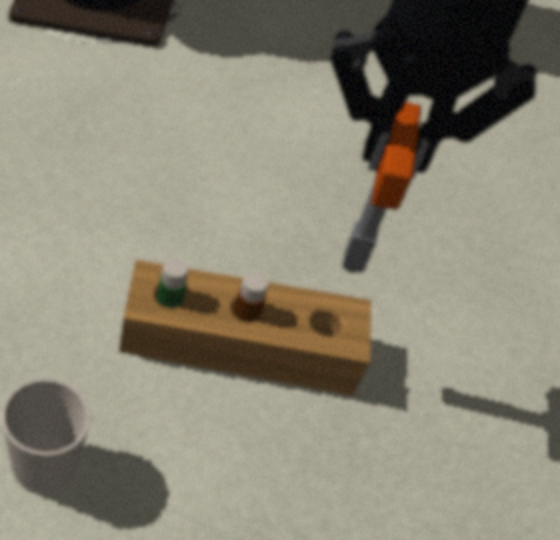

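The scene crop shows the key lifted clear. The bar is at crop (395,165), the tip at crop (357,262), i.e. full image (458,191), and the empty hole at crop (325,321). I'll check the key's lean by projecting where an upright key would appear.

```bash
cat >> h.py <<'E'
def proj(C,P):
    p=(np.atleast_2d(P)-C[3])@C[2]; q=p@C[1].T; return q[:,:2]/q[:,2:]
E
python3 - <<'E'
from h import *
s=telemetry.get_state();Rt=R.from_quat(s["tcp_rot"]).as_matrix();g=s["eef_pos"]
C=cam("scene")
# in-stand grip: bar centre ~.1375 at TCP .1237 -> bar centre 14 mm behind TCP, tip 113.5 mm ahead
m=mask(C[0],5,14,170,60); c=blobs(m,100)[0]; print("bar px",cv2.boundingRect(c),c.reshape(-1,2).mean(0))
print("pred bar ctr",proj(C,g-.014*Rt[:,2]))
for a in(-15,-10,-5,0,5,10,15):
    d=Rt@R.from_euler('y',a,degrees=True).apply([0,0,1]); print(a,proj(C,[g-.014*Rt[:,2]+.1275*d,g-.014*Rt[:,2]+.06*d]).round(1).tolist())
print("hole2 pred px",proj(C,[.4955,.3247,.055]), "seen",280+325/2,60+321/2)
W=cam("wrist");cv2.imwrite("pics/w2.png",W[0])
for a in(-10,0,10):
    d=Rt@R.from_euler('y',a,degrees=True).apply([0,0,1]); print(a,proj(W,[g-.014*Rt[:,2]+.1275*d]).round(1).tolist())
E
```

```text
bar px (465, 113, 24, 52) [477.46153846 138.87179487]
pred bar ctr [[477.41827199 138.25798286]]
-15 [[452.8, 207.5], [465.2, 172.7]]
-10 [[453.3, 203.5], [465.4, 170.8]]
-5 [[453.9, 199.1], [465.6, 168.7]]
0 [[454.7, 194.3], [466.0, 166.5]]
5 [[455.6, 189.2], [466.4, 164.0]]
10 [[456.7, 183.9], [466.9, 161.4]]
15 [[457.8, 178.4], [467.5, 158.6]]
hole2 pred px [[444.70946632 219.71770279]] seen 442.5 220.5
-10 [[287.1, 235.5]]
0 [[287.2, 205.2]]
10 [[287.3, 175.1]]
```

View pics/w2.png

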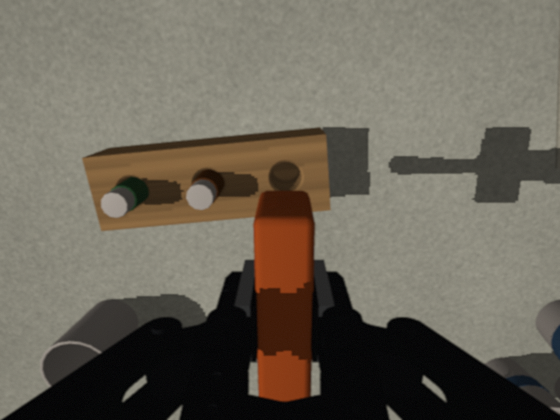

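The wrist view shows the bar from (285,195) down to (285,400) and the empty hole at (285,176). The tip is hidden behind the bar, so I'll measure the shank's edges in the scene view.

Run:
```python
from h import *
s=telemetry.get_state();Rt=R.from_quat(s["tcp_rot"]).as_matrix();g=s["eef_pos"]
C=cam("scene");G=cv2.cvtColor(C[0],cv2.COLOR_BGR2GRAY)
bg=np.median(G[175:200,425:445]);print("bg",bg)
for r in range(164,202,3):
    x=np.where(G[r,435:490]<bg-22)[0]+435; print(r,x.min() if len(x) else None,x.max() if len(x) else None,len(x))
B=g-.014*Rt[:,2]
for l in(.045,.06,.08,.09,.11,.1275): print(l,proj(C,B+l*Rt[:,2]).round(1).tolist())
for n,ax in(("x",[1,0,0]),("y",[0,1,0])):print("shift 5mm tool",n,(proj(C,B+.1275*Rt[:,2]+.005*Rt@np.array(ax))-proj(C,B+.1275*Rt[:,2])).round(2))
# recess from top and scene
T=cam("top")
for nm,I in(("top",T),("scene",C)):
    c=[c for c in blobs(mask(I[0],15,35,120,60),30) if np.linalg.norm(onz(I,c.reshape(-1,2),.064).mean(0)[:2]-[.4975,-.1437])<.03][:1]
    if c:
        print(nm,rect(I,c[0],.064))
        (x,y,w,h)=cv2.boundingRect(c[0]); V=cv2.cvtColor(I[0],cv2.COLOR_BGR2HSV)[y:y+h,x:x+w,2]
        d=cv2.resize(V,None,fx=8,fy=8,interpolation=cv2.INTER_CUBIC); _,b=cv2.threshold(d,55,255,cv2.THRESH_BINARY_INV)
        for k in blobs(b,300)[:3]:
            kk=((k.reshape(-1,2)+.5)/8-.5+[x,y]).reshape(-1,1,2); print("dark",rect(I,kk,.064),rect(I,kk,.042))
```

```text
bg 164.0
164 459 477 19
167 458 475 18
170 457 468 12
173 454 467 14
176 453 466 14
179 452 465 14
182 451 465 15
185 449 464 16
188 449 462 14
191 448 461 14
194 448 460 13
197 452 458 7
200 None None 0
0.045 [[466.8, 160.9]]
0.06 [[464.1, 167.5]]
0.08 [[460.6, 175.9]]
0.09 [[458.9, 180.0]]
0.11 [[455.7, 187.9]]
0.1275 [[452.9, 194.6]]
shift 5mm tool x [[ 0.39 -2.2 ]]
shift 5mm tool y [[3.04 0.72]]
top (array([ 497.5, -143.7], dtype=float32), [np.float32(38.6), np.float32(41.0)], np.float32(178.1))
dark (array([ 498.1, -143.8], dtype=float32), [np.float32(17.0), np.float32(17.7)], np.float32(85.9)) (array([ 500.7, -147.4], dtype=float32), [np.float32(17.3), np.float32(18.0)], np.float32(85.9))
scene (array([ 498.2, -146.7], dtype=float32), [np.float32(40.1), np.float32(41.3)], np.float32(131.2))
```

Emit:
arm_command(
  series=[-0.1,-3,0,0,0,0,1,-0.3,-7,0,0,0,0,1,-0.4,-11,0,0,0,0,1,-0.6,-15,0,0,0,0,1,-0.7,-19,0,0,0,0,1,-0.9,-23,0,0,0,0,1,-1,-27,0,0,0,0,1,-1.2,-31,0,0,0,0,1,-1.3,-35,0,0,0,0,1,-1.5,-38,0,0,0,0,1],
)

```text
time: 3.77
eef_pos: [0.4951, -0.0614, 0.2387]
tcp_rot: [0.022, 1.0, 0.0, -0.002]
contact_force: [0.7, -0.1, -2.6]
opening: 0.219
finger_force: 79.5
```

Emit:
arm_command(
  series=[0,-2.7,0,0,0,0,1,0,-2.7,0,0,0,0,1,0,-2.7,0,0,0,0,1],
)

```text
time: 4.02
eef_pos: [0.4945, -0.0867, 0.2388]
tcp_rot: [0.023, 1.0, 0.001, -0.002]
contact_force: [0.2, -0.3, -2.7]
opening: 0.223
finger_force: 79.7
```

Run:
```python
from h import *
C=cam("wrist");cv2.imwrite("pics/w3.png",C[0])
togo([.498,-.145,.2],None)
print("recess pred px",proj(C,[.498,-.145,.064]))
x,y=proj(C,[.498,-.145,.064])[0].astype(int)
cr=C[0][max(0,y-90):y+90,max(0,x-120):x+120];print("crop origin",max(0,x-120),max(0,y-90))
cv2.imwrite("pics/w3c.png",cv2.resize(cr,None,fx=3,fy=3,interpolation=cv2.INTER_CUBIC))
```

```text
t 4.0667 pos [ 0.4946 -0.0858  0.2391] tool y deg 87.5 q6 -1.9 toolz [-0.003  0.002 -1.   ]
shift cm [-0.61 -5.91  3.9 ]
recess pred px [[218.25550586 187.48310834]]
crop origin 98 97
```

View pics/w3c.png

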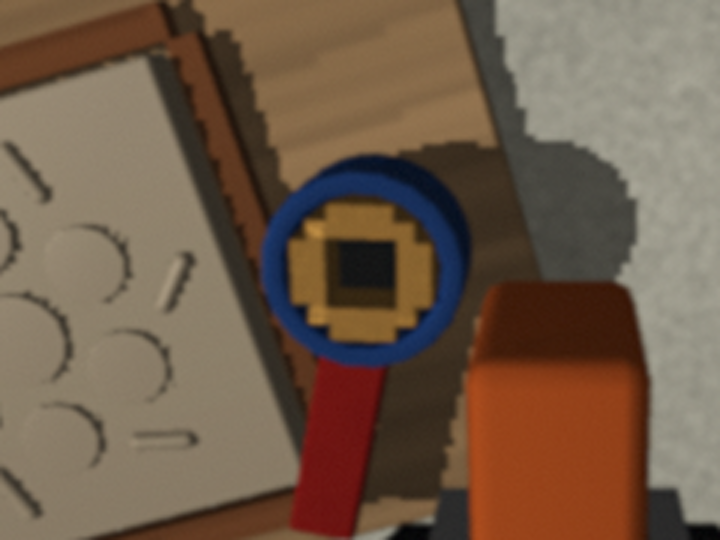

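The wrist crop shows the recess mouth with corners at crop (327,240), (395,240), (396,307) and (327,305). Its centre in the full image is (218,188), which matches the prediction, and its sides are parallel to the tool axes, so no turn is needed. I'll hover over it and check the tip.

Emit:
arm_command(
  series=[-0.3,-3,0,0,0,0,1,-0.6,-5.9,0,0,0,0,1,-0.6,-5.9,2,0,0,0,1,-0.6,-5.9,4,0,0,0,1,-0.6,-5.9,4,0,0,0,1,-0.6,-5.9,4,0,0,0,1],
)

```text
time: 4.57
eef_pos: [0.498, -0.1433, 0.199]
tcp_rot: [0.02, 1.0, 0.001, -0.002]
contact_force: [0.9, 0.1, -2.0]
opening: 0.22
finger_force: 79.9
```

Run:
```python
from h import *
s=telemetry.get_state();Rt=R.from_quat(s["tcp_rot"]).as_matrix();g=s["eef_pos"]
C=cam("scene")
print("pred tip",proj(C,g+.1135*Rt[:,2]).round(1),"shank top",proj(C,g+.0685*Rt[:,2]).round(1),"recess",proj(C,[.498,-.145,.064]).round(1))
togo([.498,-.145,.155],87.5)
cv2.imwrite("pics/s3.png",cv2.resize(C[0][90:230,120:280],None,fx=5,fy=4.2,interpolation=cv2.INTER_CUBIC)[:588])
```

```text
pred tip [[199.5 157.3]] shank top [[195.7 140.4]] recess [[200.1 164.9]]
t 4.6167 pos [ 0.499  -0.1438  0.2007] tool y deg 87.7 q6 -2.01 toolz [-0.001  0.001 -1.   ]
shift cm [ 0.09 -0.12  4.57]
turn about tool z: 0.2
```

View pics/s3.png

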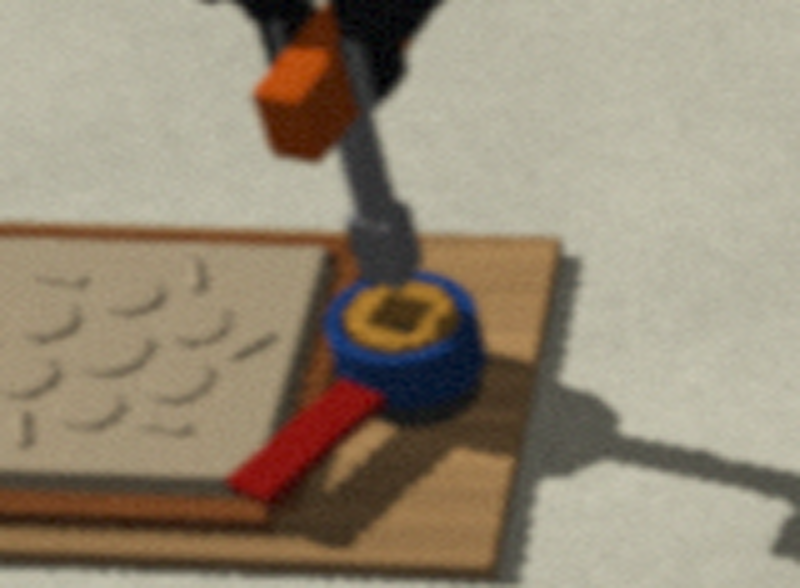

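The crop shows the tip at about (399,283), i.e. full image (199.8,157.4), as predicted, and the recess centre at (400,315), i.e. (200,165). The key is aligned and upright, so I'll descend.

Emit:
arm_command(
  series=[0.1,-0.1,1,0,0,0,1,0.1,-0.1,2,0,0,0,1,0.1,-0.1,2.6,0,0,0,1,0.1,-0.1,3,0,0,0,1,0.1,-0.1,3.4,0,0,0,1,0.1,-0.1,3.6,0,0,0,1,0.1,-0.1,3.6,0,0,0,1],
  force=100,
)

```text
time: 5.2
eef_pos: [0.4978, -0.1459, 0.1646]
tcp_rot: [0.021, 1.0, 0.0, -0.0]
contact_force: [0.5, -0.0, -2.9]
opening: 0.218
finger_force: 99.8
```

Emit:
arm_command(
  series=[0,0,0.3,0,0,0,1,0,0,0.6,0,0,0,1,0,0,0.8,0,0,0,1,0,0,0.8,0,0,0,1],
)

```text
time: 5.53
eef_pos: [0.4978, -0.1459, 0.1566]
tcp_rot: [0.021, 1.0, 0.0, -0.0]
contact_force: [-0.2, -0.6, -2.4]
opening: 0.214
finger_force: 100.0
```

Emit:
arm_command(
  series=[0,0,0,0,0,5,1,0,0,0,0,0,10,1,0,0,0,0,0,15,1,0,0,0,0,0,20,1,0,0,0,0,0,25,1,0,0,0,0,0,30,1,0,0,0,0,0,35,1,0,0,0,0,0,40,1,0,0,0,0,0,40,1],
)

```text
time: 6.28
eef_pos: [0.498, -0.1449, 0.157]
tcp_rot: [0.363, 0.932, 0.001, -0.001]
contact_force: [1.4, 4.0, -2.2]
opening: 0.214
finger_force: 100.0
```

```bash
cat > chk.py <<'E'
from h import *
s=telemetry.get_state();print("torque",s["wrist_torque"].round(3),"F",s["contact_force"].round(1),s["opening"])
C=cam("top");m=mask(C[0],0,4,170,60)|mask(C[0],174,180,170,60)
for c in blobs(m)[:2]:
    r=rect(C,c,.042); v=onz(C,c.reshape(-1,2),.042).mean(0)[:2]-[.498,-.145]
    print("red",r,"dir from knob deg",np.degrees(np.arctan2(v[1],v[0])).round(1))
togo([.498,-.145,.156])
E
python3 chk.py
```

```text
torque [ 0.985 -0.061  0.056] F [ 1.4  4.  -2.2] 0.2136145037146409
t 6.3333 pos [ 0.498  -0.145   0.1569] tool y deg 47.7 q6 -1.31 toolz [-0.     0.003 -1.   ]
shift cm [-0.   -0.    0.09]
```

Emit:
arm_command(
  series=[0,0,0,0,0,5,1,0,0,0,0,0,10,1,0,0,0,0,0,15,1,0,0,0,0,0,20,1,0,0,0,0,0,25,1,0,0,0,0,0,30,1,0,0,0,0,0,35,1,0,0,0,0,0,38,1,0,0,0,0,0,38,1],
)

```text
time: 7.08
eef_pos: [0.4981, -0.1447, 0.157]
tcp_rot: [0.645, 0.765, 0.001, -0.001]
contact_force: [1.7, 4.8, -1.9]
opening: 0.218
finger_force: 100.1
```

```bash
sed -i 's/for n/for n/; s/C=cam("top")/C=cam("scene")/' chk.py; python3 chk.py
```

```text
torque [ 1.353 -0.199  0.487] F [ 1.7  4.8 -1.9] 0.2176220687673529
red (array([ 519.5, -207.1], dtype=float32), [np.float32(26.3), np.float32(67.7)], np.float32(105.7)) dir from knob deg -70.7
t 7.1333 pos [ 0.4981 -0.1447  0.157 ] tool y deg 9.8 q6 -0.65 toolz [-0.     0.003 -1.   ]
shift cm [-0.02 -0.02  0.1 ]
```

Emit:
arm_command(
  series=[0,0,0,0,0,4,1,0,0,0,0,0,8,1,0,0,0,0,0,8,1],
)

```text
time: 7.38
eef_pos: [0.4982, -0.1446, 0.1571]
tcp_rot: [0.696, 0.718, 0.001, -0.001]
contact_force: [1.0, 4.2, -0.8]
opening: 0.221
finger_force: 100.1
```

```bash
cat >> chk.py <<'E'
I=C[0][90:230,120:280]
cv2.imwrite("pics/s4.png",cv2.resize(I,None,fx=5,fy=4.2,interpolation=cv2.INTER_CUBIC))
T=cam("top"); V=T[0]
m=mask(V,8,22,60,60); m[:,:315]=0
c=blobs(cv2.morphologyEx(m,cv2.MORPH_CLOSE,np.ones((25,25))),1000)[0]; print("board",rect(T,c,.012))
E
python3 chk.py
```

```text
torque [ 1.371 -0.202  0.316] F [ 1.   4.2 -0.8] 0.22060948820130985
red (array([ 518.3, -207.5], dtype=float32), [np.float32(23.7), np.float32(67.7)], np.float32(105.7)) dir from knob deg -70.9
t 7.4333 pos [ 0.4982 -0.1446  0.157 ] tool y deg 1.8 q6 -0.51 toolz [ 0.     0.003 -1.   ]
shift cm [-0.04 -0.02  0.1 ]
board (array([ 379. , -215.4], dtype=float32), [np.float32(307.4), np.float32(551.7)], np.float32(175.5))
```

View pics/s4.png

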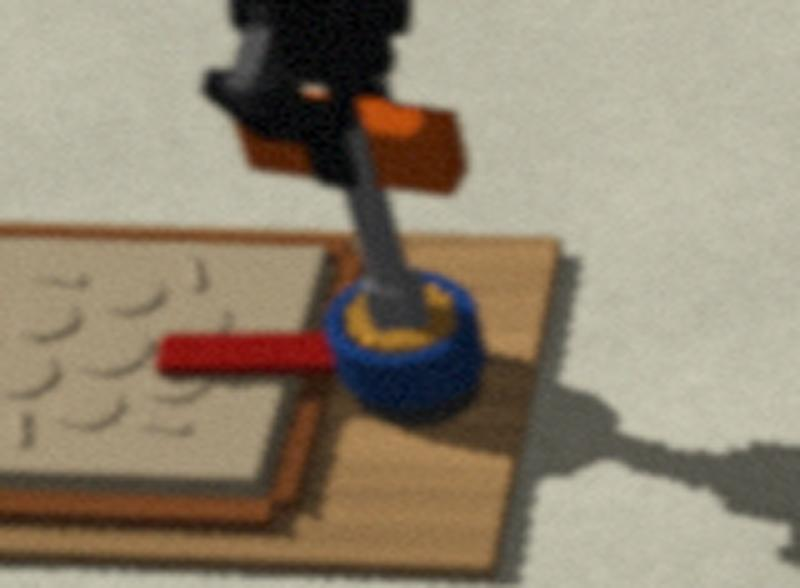

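The crop shows the red tab horizontal at crop (165–330,353), over the tile and parallel to the board's edge. It didn't move over the last 8° while the torque stayed above friction. Its measured direction of about −72° matches the expected stop (jig −y at −76°, stop at 1.5 rad). I'll back off a little and lift out.

Emit:
arm_command(
  series=[0,0,0,0,0,-3,1,0,0,0,0,0,-6,1,0,0,0,0,0,-7,1,0,0,0,0,0,-7,1],
)

```text
time: 7.82
eef_pos: [0.4981, -0.1448, 0.157]
tcp_rot: [0.651, 0.759, 0.001, -0.001]
contact_force: [0.7, 6.0, -1.1]
opening: 0.219
finger_force: 100.2
```

```bash
sed -i '/board/d' chk.py; python3 chk.py
```

```text
torque [ 1.456 -0.251  0.654] F [ 0.7  6.  -1.1] 0.2189506414397519
red (array([ 518.3, -207.5], dtype=float32), [np.float32(23.7), np.float32(67.7)], np.float32(105.7)) dir from knob deg -70.9
t 7.8667 pos [ 0.4981 -0.1448  0.157 ] tool y deg 8.8 q6 -0.63 toolz [-0.     0.003 -1.   ]
shift cm [-0.02 -0.02  0.1 ]
```

Emit:
arm_command(
  series=[0,0,-0.7,0,0,0,1,0,0,-1.5,0,0,0,1,0,0,-2.5,0,0,0,1,0,0,-4,0,0,0,1,0,0,-6.5,0,0,0,1,0,0,-9,0,0,0,1,0,0,-9,0,0,0,1],
)

```text
time: 8.5
eef_pos: [0.5008, -0.1484, 0.2535]
tcp_rot: [0.652, 0.758, 0.0, 0.006]
contact_force: [0.8, 0.6, -1.1]
opening: 0.216
finger_force: 106.9
```

```bash
python3 chk.py
python3 - <<'E'
from h import *
s=telemetry.get_state();Rt=R.from_quat(s["tcp_rot"]).as_matrix();g=s["eef_pos"]
C=cam("scene");print("pred tip",proj(C,g+.1135*Rt[:,2]).round(1),"recess",proj(C,[.498,-.145,.064]).round(1))
for n in "xy":
  a=np.eye(3)["xy".index(n)];print(n,(proj(C,g+.1135*Rt[:,2]+.005*Rt@a)-proj(C,g+.1135*Rt[:,2])).round(2))
W=cam("wrist");c=blobs(mask(W[0],5,14,170,60),500)[0];print("bar wrist",cv2.boundingRect(c),cv2.minAreaRect(c))
I=np.hstack([cv2.resize(C[0][70:210,130:270],(560,560),interpolation=cv2.INTER_CUBIC)]);
w=cv2.resize(W[0],(240,180)); o=np.zeros((560,800,3),np.uint8);o[:,:560]=I;o[:180,560:]=w
cv2.imwrite("pics/c5.png",o)
E
```

```text
torque [-0.073 -0.084 -0.034] F [ 0.8  0.6 -1.1] 0.21593550401804598
red (array([ 518.3, -207.5], dtype=float32), [np.float32(23.7), np.float32(67.7)], np.float32(105.7)) dir from knob deg -71.0
t 8.55 pos [ 0.4998 -0.1478  0.2507] tool y deg 8.6 q6 -0.63 toolz [ 0.007 -0.006 -1.   ]
shift cm [ 0.37 -0.19  9.47]
pred tip [[192.9 138.8]] recess [[200.1 164.9]]
x [[2.66 0.24]]
y [[-0.67  1.92]]
bar wrist (255, 215, 59, 187) ((284.0, 308.0), (58.0, 186.0), 0.0)
```

View pics/c5.png

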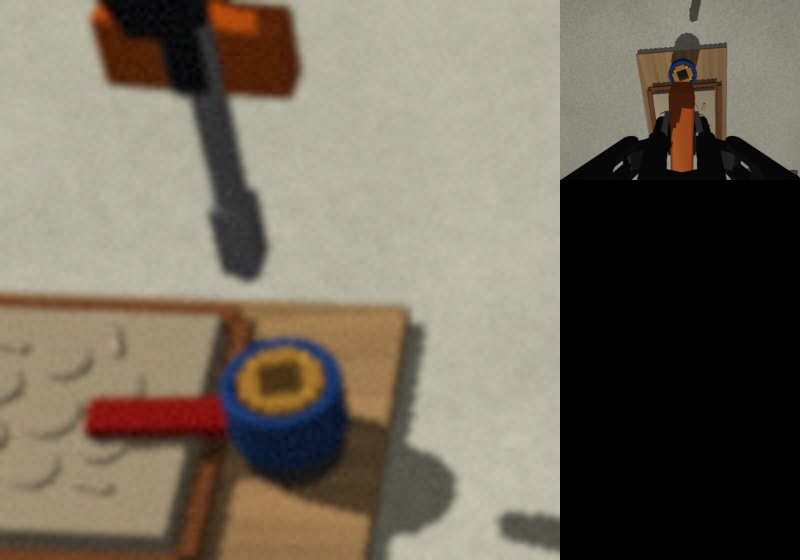

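The crop shows the key clear of the knob with its tip at crop (241,275), i.e. full image (190.3,138.8), so it leans about 5 mm along tool −x. The tab is still over the tile. I'll move off part way and check the tab from the top.

Emit:
arm_command(
  series=[-4,0,0,0,0,0,1,-8,0,0,0,0,0,1,-12,0,0,0,0,0,1,-16,0,0,0,0,0,1,-20,0,0,0,0,0,1,-20,0,0,0,0,0,1],
)

```text
time: 9.2
eef_pos: [0.5268, -0.3503, 0.2437]
tcp_rot: [0.654, 0.757, -0.002, -0.001]
contact_force: [-0.8, 0.2, -1.4]
opening: 0.216
finger_force: 106.7
```

Run:
```python
from h import *
T=cam("top");m=mask(T[0],0,4,170,60)|mask(T[0],174,180,170,60)
c=blobs(m)[0]; print("red",rect(T,c,.042)); p=onz(T,c.reshape(-1,2),.042).mean(0)[:2]-[.498,-.145]; print("dir",np.degrees(np.arctan2(p[1],p[0])),p)
# tile edges: light low-saturation region inside rim
hsv=cv2.cvtColor(T[0],cv2.COLOR_BGR2HSV)
x=np.zeros(m.shape,np.uint8); x[185:300,320:455]=((hsv[185:300,320:455,1]>70))*255
x=cv2.morphologyEx(x,cv2.MORPH_CLOSE,np.ones((9,9)))
for c in blobs(x,1500)[:2]: print("board",rect(T,c,.012))
togo([.4955,.3247,.25])
cv2.imwrite("pics/t6.png",cv2.resize(T[0][180:305,315:460],None,fx=4,fy=4,interpolation=cv2.INTER_CUBIC))
```

```text
red (array([ 518.5, -206.4], dtype=float32), [np.float32(21.8), np.float32(63.5)], np.float32(109.3))
dir -73.1341081008491 [ 0.01890115 -0.06234441]
board (array([ 487.4, -242.3], dtype=float32), [np.float32(274.7), np.float32(278.6)], np.float32(102.8))
t 9.25 pos [ 0.5267 -0.3469  0.2436] tool y deg 8.4 q6 -0.89 toolz [-0.004  0.002 -1.   ]
shift cm [66.9   6.68 -0.49]
```

The tab reads −71 to −73° and jig −y is about −77°, so the stop should be near −73°: the knob is at its stop. My last shift went in −y, which did no harm. Now to the stand.

Emit:
arm_command(
  series=[4,0.4,0,0,0,0,1,8,0.8,0,0,0,0,1,12,1.2,0,0,0,0,1,16,1.6,0,0,0,0,1,20,2,0,0,0,0,1,24,2.4,0,0,0,0,1,28,2.8,0,0,0,0,1,32,3.2,0,0,0,0,1,36,3.6,0,0,0,0,1,40,4,0,0,0,0,1],
)

```text
time: 10.08
eef_pos: [0.5057, 0.0603, 0.2455]
tcp_rot: [0.652, 0.758, -0.001, -0.001]
contact_force: [1.1, -0.3, -2.5]
opening: 0.216
finger_force: 106.7
```

Emit:
arm_command(
  series=[4,0.4,0,0,0,0,1,8,0.8,0,0,0,0,1,12,1.2,0,0,0,0,1,16,1.6,0,0,0,0,1,20,2,0,0,0,0,1,24,2.4,0,0,0,0,1,26.9,2.7,0,0,0,0,1,26.9,2.7,0,0,0,0,1,26.9,2.7,0,0,0,0,1],
)

```text
time: 10.83
eef_pos: [0.4922, 0.3292, 0.2451]
tcp_rot: [0.651, 0.759, -0.002, -0.001]
contact_force: [-0.3, -0.9, -3.6]
opening: 0.22
finger_force: 106.8
```

```bash
cat > tip.py <<'E'
from h import *
s=telemetry.get_state();Rt=R.from_quat(s["tcp_rot"]).as_matrix();g=s["eef_pos"]
C=cam("scene");tip=g+.1135*Rt[:,2];u,v=proj(C,tip)[0]
print("pred tip",u.round(1),v.round(1),"hole px",proj(C,[.4955,.3247,.055]).round(1))
for n in "xy":print(n,"5mm:",(proj(C,tip+.005*Rt[:,"xy".index(n)])-proj(C,tip)).round(2))
G=cv2.cvtColor(C[0],cv2.COLOR_BGR2GRAY)
for r in range(int(v)-14,int(v)+8,2):
    x0=int(u)-25; row=G[r,x0:x0+50]; b=np.median(row); x=np.where(row<b-22)[0]+x0; print(r,x.min() if len(x) else 0,x.max() if len(x) else 0,len(x))
togo([.4955,.3247,.2])
E
python3 tip.py
```

```text
pred tip 458.8 191.5 hole px [[444.7 219.7]]
x 5mm: [[3.07 0.28]]
y 5mm: [[0.23 2.31]]
177 456 471 16
179 455 471 17
181 454 470 17
183 454 469 16
185 454 469 16
187 454 468 15
189 454 466 13
191 454 466 13
193 455 464 10
195 0 0 0
197 0 0 0
t 10.8833 pos [0.4926 0.328  0.2453] tool y deg 8.7 q6 0.26 toolz [-0.003 -0.002 -1.   ]
shift cm [-0.36  0.25  4.53]
```

Run:
```python
from h import *
C=cam("scene"); o=(425,205); V=cv2.cvtColor(C[0],cv2.COLOR_BGR2HSV)[o[1]:236,o[0]:463,2]
print("V col row",V[15,::2].tolist(),V[::2,19].tolist())
D=cv2.resize(V,None,fx=6,fy=6,interpolation=cv2.INTER_CUBIC)
for t in(75,90,105):
    for c in blobs(cv2.threshold(D,t,255,cv2.THRESH_BINARY_INV)[1],500)[:3]:
        k=(c.reshape(-1,2)+.5)/6-.5+o; print(t,"px",k.min(0).round(1),k.max(0).round(1),rect(C,k.reshape(-1,1,2),.055))
# wrist view, same hole
s=telemetry.get_state();W=cam("wrist");print("hole in wrist px",proj(W,[.4955,.3247,.055]).round(0))
w0=cv2.imread("pics/w1.png")
```

```text
V col row [65, 79, 134, 148, 132, 85, 66, 70, 71, 69, 82, 94, 118, 156, 151, 146, 143, 152, 145] [160, 143, 152, 152, 141, 110, 77, 75, 68, 69, 65, 78, 142, 150, 146, 146]
75 px [435.2 215.6] [445.4 226.9] (array([500.6, 317.4], dtype=float32), [np.float32(17.5), np.float32(24.5)], np.float32(7.5))
90 px [434.6 215.1] [446.9 227.2] (array([500. , 317.8], dtype=float32), [np.float32(21.2), np.float32(26.4)], np.float32(179.6))
90 px [424.6 215.8] [427.6 222.9] (array([504. , 292.7], dtype=float32), [np.float32(5.3), np.float32(16.2)], np.float32(6.8))
105 px [434.1 214.4] [448.6 227.8] (array([499.2, 319. ], dtype=float32), [np.float32(24.9), np.float32(28.2)], np.float32(166.8))
105 px [424.6 215.1] [428.1 223.2] (array([503.6, 293.1], dtype=float32), [np.float32(6.2), np.float32(18.5)], np.float32(6.8))
hole in wrist px [[287. 177.]]
```

Emit:
arm_command(
  series=[-0.7,0.3,2,0,0,0,1,-0.7,0.3,4,0,0,0,1,-0.7,0.3,5.5,0,0,0,1,-0.7,0.3,5.5,0,0,0,1,-0.7,0.3,5.5,0,0,0,1],
)

```text
time: 11.4
eef_pos: [0.4978, 0.3198, 0.1911]
tcp_rot: [0.653, 0.758, -0.001, -0.001]
contact_force: [-0.2, 0.3, -1.6]
opening: 0.215
finger_force: 106.5
```

```bash
python3 tip.py
python3 - <<'E'
from h import *
C=cam("scene");G=cv2.cvtColor(C[0],cv2.COLOR_BGR2HSV)
for r in range(196,222,2): print(r,G[r,430:462:2,2].tolist())
for r in range(196,222,4): print("S",r,G[r,430:462:2,1].tolist())
E
```

```text
pred tip 444.8 212.4 hole px [[444.7 219.7]]
x 5mm: [[2.91 0.29]]
y 5mm: [[0.15 2.27]]
198 442 456 15
200 441 456 16
202 419 455 16
204 442 454 13
206 441 453 13
208 441 453 13
210 441 452 12
212 441 451 11
214 419 449 12
216 419 445 17
218 419 446 21
t 11.45 pos [0.4987 0.3204 0.1926] tool y deg 8.5 q6 0.25 toolz [ 0.  0. -1.]
shift cm [ 0.47 -0.25 -0.74]
196 [167, 168, 165, 168, 166, 169, 158, 111, 101, 84, 63, 50, 48, 109, 164, 168]
198 [169, 170, 172, 171, 171, 172, 146, 98, 108, 93, 67, 54, 53, 101, 164, 170]
200 [168, 175, 173, 176, 177, 163, 125, 93, 85, 75, 71, 62, 49, 93, 164, 169]
202 [165, 176, 172, 172, 169, 160, 106, 84, 57, 56, 55, 53, 57, 121, 166, 170]
204 [154, 149, 162, 161, 161, 142, 93, 75, 53, 51, 55, 55, 69, 149, 172, 168]
206 [141, 143, 140, 143, 145, 123, 88, 59, 52, 51, 55, 54, 100, 165, 170, 171]
208 [155, 154, 149, 147, 151, 137, 80, 57, 53, 51, 57, 62, 123, 150, 162, 162]
210 [152, 154, 155, 157, 159, 135, 65, 49, 49, 56, 51, 81, 136, 140, 141, 137]
212 [142, 145, 143, 144, 153, 131, 65, 48, 51, 53, 51, 121, 161, 162, 159, 153]
214 [141, 139, 139, 132, 125, 111, 96, 75, 85, 100, 107, 142, 150, 156, 154, 160]
216 [153, 152, 139, 106, 76, 73, 79, 90, 113, 139, 139, 140, 140, 139, 142, 145]
218 [146, 148, 125, 73, 66, 66, 64, 70, 84, 114, 141, 142, 144, 139, 133, 145]
220 [144, 143, 111, 64, 67, 72, 70, 74, 89, 93, 137, 111, 105, 124, 126, 125]
S 196 [27, 32, 31, 32, 34, 33, 31, 9, 8, 3, 24, 5, 21, 35, 31, 35]
S 200 [29, 28, 31, 28, 29, 27, 20, 8, 15, 14, 4, 12, 10, 14, 30, 30]
S 204 [101, 89, 71, 59, 48, 36, 0, 10, 5, 5, 9, 9, 11, 33, 34, 33]
S 208 [148, 144, 145, 146, 152, 106, 3, 4, 14, 10, 13, 21, 104, 76, 60, 46]
S 212 [147, 148, 148, 149, 145, 127, 55, 16, 10, 0, 5, 120, 146, 143, 146, 148]
S 216 [147, 144, 145, 149, 148, 157, 136, 144, 142, 143, 145, 144, 148, 147, 149, 144]
S 220 [143, 146, 154, 159, 145, 135, 142, 145, 149, 148, 147, 138, 146, 148, 152, 143]
```

Emit:
arm_command(
  series=[-0.1,0.1,1,0,0,0,1,-0.1,0.1,2,0,0,0,1,-0.1,0.1,2.6,0,0,0,1,-0.1,0.1,3.1,0,0,0,1,-0.1,0.1,3.6,0,0,0,1,-0.1,0.1,3.6,0,0,0,1],
)

```text
time: 12.0
eef_pos: [0.4995, 0.321, 0.155]
tcp_rot: [0.652, 0.758, 0.001, -0.0]
contact_force: [1.9, 2.1, -3.9]
opening: 0.216
finger_force: 106.4
```

Emit:
arm_command(
  series=[0,0,0.5,0,0,0,1,0,0,1,0,0,0,1,0,0,1.6,0,0,0,1,0,0,2.2,0,0,0,1,0,0,2.8,0,0,0,1,0,0,2.8,0,0,0,1],
)

```text
time: 12.5
eef_pos: [0.4997, 0.321, 0.1268]
tcp_rot: [0.652, 0.758, 0.001, -0.0]
contact_force: [2.7, 5.0, -5.8]
opening: 0.213
finger_force: 106.6
```

Emit:
arm_command(
  series=[0,0,0.2,0,0,0,1,0,0,0.4,0,0,0,1,0,0,0.4,0,0,0,1],
)

```text
time: 12.75
eef_pos: [0.4999, 0.3211, 0.124]
tcp_rot: [0.652, 0.758, 0.001, -0.0]
contact_force: [1.9, 5.5, -1.2]
opening: 0.216
finger_force: 107.1
```

Emit:
arm_command(
  series=[0,0,0,0,0,0,0.7,0,0,0,0,0,0,0.5,0,0,0,0,0,0,0.3,0,0,0,0,0,0,0,0,0,0,0,0,0,0,0,0,0,0,0,0,0,0,0,0,0,0,0,0,0,0,-3,0,0,0,0,0,0,-7,0,0,0,0,0,0,-11,0,0,0,0],
  force=40,
)

```text
time: 13.58
eef_pos: [0.4983, 0.3198, 0.2337]
tcp_rot: [0.652, 0.758, -0.002, -0.001]
contact_force: [1.1, -0.4, 0.3]
opening: 1.001
finger_force: 0.0
```

Run:
```python
from h import *
s=telemetry.get_state();print(s["opening"],s["contact_force"].round(1),s["eef_pos"].round(3))
for n in("wrist","scene","top"):
    C=cam(n)
    for c in blobs(mask(C[0],5,14,170,60),60)[:2]: print(n,"orange",cv2.boundingRect(c),rect(C,c,.155))
    if n!="wrist": print("vial/hole tops pred",proj(C,[[.5005,.2545,.095],[.5057,.1843,.095],[.498,.322,.155]]).round(1).tolist())
    if n=="scene":
        for z in(.145,.155,.165,.175): print(z,proj(C,[.498,.322,z]).round(1))
```

```text
1.000611701579865 [ 1.1 -0.4  0.3] [0.498 0.32  0.234]
wrist orange (275, 148, 34, 121) (array([501.3, 322.7], dtype=float32), [np.float32(19.7), np.float32(78.3)], np.float32(98.1))
scene orange (429, 180, 53, 24) (array([515. , 319.1], dtype=float32), [np.float32(42.4), np.float32(83.5)], np.float32(98.0))
scene orange (89, 149, 96, 66) (array([ 629.8, -180.7], dtype=float32), [np.float32(136.0), np.float32(147.3)], np.float32(102.6))
vial/hole tops pred [[409.1, 199.6], [368.8, 193.4], [458.0, 184.3]]
0.145 [[456.4 188.2]]
0.155 [[458.  184.3]]
0.165 [[459.6 180.3]]
0.175 [[461.3 176.1]]
top orange (141, 236, 22, 12) (array([501.1, 297.6], dtype=float32), [np.float32(21.5), np.float32(42.7)], np.float32(97.7))
vial/hole tops pred [[176.8, 244.7], [208.8, 242.1], [139.5, 242.8]]
```

The bar's apparent length at z = 155 mm is 78.3 mm (78.4 mm before the pick), so the key is fully seated. The gripper is clear.

Run:
```python
from h import *
print(ctrl.sign_off())
```

```text
the job is handed in; nothing more can be done
None
```

I turned the knob to its stop, leaving the red tab over the tile, and put the key back fully seated in its stand hole; I handed the job in at about 13.7 s of robot time, without a last check of the tile, vials and cup.

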